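# Turn the sample carousel to the front and pin it for sea

### The job

Turn the sample carousel by gently dragging its rim round, until the squat wide jar stands at the front, at the bracket, and stop it there. Then take the steel locking pin from its park block and push it down through the bracket into the platter until it is fully home, so the carousel cannot turn when the ship rolls, and let go. Work gently, never bearing on the carousel with more than about 15 N, and leave the mug, the blue box and the label printer where they are.

Things in the scene. Friction and masses are not known exactly. Their poses are not given: they have to be found in the camera images.
- carousel: Sample carousel fixed to the bench. Origin on the turning axis at bench level, z up. Its own -x axis is its FRONT, roughly facing the robot, where an aluminium bracket stands (40 mm wide, reaching from 163 mm in to 91 mm radius over the platter; arm's underside 57 mm, top 65 mm above the bench). Grey foot, 224 mm diameter, 18 mm high; above it turns the platter.
- axis_top (a point): Point on the turning axis, 46 mm above the bench. White platter: 250 mm diameter, 20 mm thick, flat smooth top, no lugs. On it a smooth clear hood, radius 76.5 mm, 30 mm high, turns along; in it stand seven slim vials (19 mm) and one squat jar (38 mm wide, 42 mm black cap), all 51 mm from the axis.
- rim_back (a point): Fixed point over the free rim band (radii 76.5 to 125 mm), across from the bracket, 104 mm from the axis, 46 mm above the bench. The platter's true top is 41 to 51 mm above the bench, different each time and not measured: find it by touch; it is rigid. Turn it by pressing shut fingertips on the band (6 to 10 N) and dragging along the arc; at 6 N or more the fingers hold it without slipping.
- platter (a joint): Turn of the platter, rad, anticlockwise from above. At 0 and at 2 pi (6.283) jar and slot are at the front, the slot under the bracket's hole; at q the jar lies q anticlockwise of the front. Starts 1.6 to 4.7; stops at -1.0 and 7.28: go down to 0 or up to 6.283. Dry friction 0.22 N m (2 N at the rim): stays where left, does not coast.
- bracket_hole (a point): Centre of the upper mouth of the bracket's vertical hole (12.5 mm diameter, 8 mm deep, through, chamfered), 65 mm above the bench, 107 mm from the axis. The platter has one through slot in the band, in line with the jar, also 107 mm from the axis, 15 mm along the rim by 16 mm radially, chamfered. Platter top: 6 to 16 mm under the bracket.
- pin: Loose steel locking pin, 60 g, upright, 66 mm long. Origin: centre of its lower tip, z to the head. Shank 10 mm diameter, 36 mm long, chamfered tip; head 18 mm diameter, 30 mm tall, gripped from above. Home: head on the bracket, tip 29 mm above the bench; on a misplaced platter it stops 12 to 22 mm higher. Close the fingers along the rim there: the hood is 22 mm from the head.
- park_hole (a point): Centre of the mouth of the 12.5 mm hole in the fixed black park block (60 x 60 mm, 45 mm high) where the pin starts, its head resting on the block's top. The block stands left or right of the carousel, the mug on the other side.
- mug: Green mug, 76 mm wide, 100 mm high, handle to its own +y; origin under its centre. Bystander.
- vial_box: Closed blue plastic box 90 x 130 x 70 mm (x, y, z); origin under its centre. Bystander.
- labeller: Blue hand-held label printer lying on the bench, 190 mm long, 75 mm wide, 41 mm high; origin under its wide half. Bystander.

How it is judged:
On the way, in this order (a step that is already met when the one before it is completed fails the run):
1. the jar stands at the front, its slot under the bracket's hole (within 0.03 rad), the platter at rest ((value of joint platter between -0.03 and 0.03 rad or value of joint platter between 6.25319 and 6.31319 rad) and velocity of joint platter between -0.05 and 0.05 rad/s), for 0.2 s.
2. the pin is home through the bracket and the platter's slot (z of pin in the frame of carousel below 0.033 m and horizontal distance between pin and bracket_hole below 0.005 m and angle between pin's own z axis and vertical below 0.12 rad), for 0.1 s.
At the end, for the whole second after the job is handed in: The platter's joint is within 0.04 rad of 0 or of 2 pi (jar at the front), and the released pin stands at rest in the bracket's hole and the platter's slot: its tip less than 33 mm above the bench, within 5 mm of the hole's axis, tilted less than 0.12 rad (all of step 2 and (value of joint platter between -0.04 and 0.04 rad or value of joint platter between 6.24319 and 6.32319 rad) and linear speed of pin below 0.02 m/s); the robot touches nothing.
It fails at once if the fingers or the arm bear on the carousel with more than 20 N (contact force between any of the fingers, the arm and carousel above 20 N).
It fails at once if the pin is forced against the carousel with more than 25 N (contact force between pin and carousel above 25 N).
It fails at once if the mug is moved more than 30 mm (distance of mug from where it was at the start of the episode above 0.03 m).
It fails at once if the blue box is moved more than 30 mm (distance of vial_box from where it was at the start of the episode above 0.03 m).
It fails at once if the label printer is moved more than 30 mm (distance of labeller from where it was at the start of the episode above 0.03 m).
It also fails if it takes over 64 s, if anything falls off the work surface, if the arm or the gripper's body presses on something with over 40 N, if the wrist force passes 120 N, or if a joint passes its speed limit or range.

### The arm

A 6-joint arm with a two-finger parallel gripper is mounted at the origin on the work surface. World frame = base frame: x ahead of the robot, y to its left, z up, the work surface at z = 0. Lengths are in m, angles in rad, forces in N, time in s.
With the tool pointing down it reaches from about 0.275 to 0.75 m from the base axis. Payload 10.2 kg.
Tool frame: the origin (TCP) lies where the fingers leave the gripper's body, on its centre line; the fingertips stand 64 mm ahead of it and the grasp point (between the pads) lies 45 mm ahead of it; z points along the fingers, y is the line along which they close (so a half turn about z gives the same grasp; the last joint's range is limited). The gripper opens to 88 mm and grips with 3 to 60 N. Pads are 18 mm wide; open, the fingers measure 123 mm over their backs; the gripper's body (75 mm by 187 mm) begins 45 mm behind the grasp point.
Start: joints at [-1.416, 0.313, 1.498, -0, 1.331, -0.223], TCP at [0.194, -0.488, 0.303] pointing down, gripper open.
Joint ranges: [-2.94, 2.94], [-0.97, 2.17], [0.19, 2.56], [-1.23, 4.37], [0.02, 3.11], [-2.88, 2.88]. Speed limits (rad/s): [2.39, 2.39, 3.01, 3.14, 3.14, 3.14].

### API

Orientations are given as a rotation vector (axis times angle).
In Python, from rig import ctrl, move_gripper, ik, eyes, sign_off, status gives the robot as it stands. The module is installed in compiled form; this text tells all that it offers. Calls block until the motion is done:
- ctrl.reach(position, orientation): joint-space move of the TCP to a pose.
- ctrl.line_to(position, velocity=0.15, orientation=None, guard=None): straight line of the TCP; orientation=None keeps the orientation; velocity is the mean speed in m/s. With guard (N) it stops when the force on the tool has changed by that much, and returns True; else False.
- ctrl.set_joints(angles): joint-space move.
- move_gripper(opening): opening from 0.0 (shut) to 1.0 (fully open); the grip force is fixed at half the most; returns when the fingers have stopped.
- ctrl.hold(seconds).
- ik(position, orientation): joint angles nearest the present ones, or None.
- eyes.capture(name): name is "scene" or "top"; returns the picture (420x560x3 uint8, red, green, blue); there is no depth.
- eyes.get_calibration(name): a dict with "camera_matrix" (3x3 intrinsics, pixels), "eye" and "orientation" of the camera in the world. Camera axes: x right, y down, z forward; pixel columns grow to the right and rows downward; lengths in m; the calibration is good to about 2 mm. A picture is of the moment at which its call begins. get_calibration takes no time and is no camera call.
A pose or a line that the arm cannot do raises ctrl.IKError and nothing moves.
- sign_off(): hands the job in; it is judged then, once.
Readings, each from a call of its own:
- status.get_time_s(): time.
- status.get_joint_pos(): joint angles.
- status.get_dq(): joint speeds.
- status.get_effort(): joint torques, N m.
- status.get_ee_pos(): TCP position.
- status.get_orientation(): TCP orientation.
- status.get_wrist_force(): force on the tool from outside, world axes, zero at the start.
- status.get_wrist_torque(): the same for the moment, N m.
- status.get_gripper_width(): opening from 0.0 (shut) to 1.0 (fully open).
- status.get_grasp_force(): force on a finger pad.
Only numpy, scipy, OpenCV 4.12 (cv2) and the standard library are available. Lean on these libraries where they do the work, as an engineer would, in place of code of your own. Each camera call takes 0.05 s, during which the arm holds its last target. There are 200 camera calls.

## Working session

There is one attempt and no reset: what is moved stays moved. The work goes in short steps, each a Python script; the robot and the scene stay as the last script left them, time stands still between calls to the robot, and variables do not carry over. Pictures are saved under pics/ and viewed, at most 10 in all, crops included, and the job is handed in when it is done.

```bash
mkdir -p pics; python3 - <<'E'
from rig import *
import cv2,numpy as np
for n in("scene","top"):
    im=eyes.capture(n); cv2.imwrite(f"pics/{n}0.png",im[:,:,::-1]); c=eyes.get_calibration(n); print(n,c)
print(status.get_time_s(),status.get_wrist_force(),status.get_orientation(),status.get_ee_pos())
E
```

```text
scene {'camera_matrix': array([[412.39250235,   0.        , 277.81072277],
       [  0.        , 412.39250235, 213.62234269],
       [  0.        ,   0.        ,   1.        ]]), 'eye': array([ 1.2039195 , -0.66987311,  0.67225827]), 'orientation': array([-2.04634349, -0.78689183,  0.45244141])}
top {'camera_matrix': array([[443.79461295,   0.        , 282.05592448],
       [  0.        , 443.79461295, 218.20240334],
       [  0.        ,   0.        ,   1.        ]]), 'eye': array([ 0.52410265, -0.0244972 ,  1.27204825]), 'orientation': array([-2.14867937,  2.21411276, -0.02536952])}
0.1 [-0.51201259 -0.27257474  0.32254627] [-3.08461545e+00 -5.89645127e-01 -1.18903318e-04] [ 0.19361599 -0.4878466   0.30224199]
```

View pics/scene0.png

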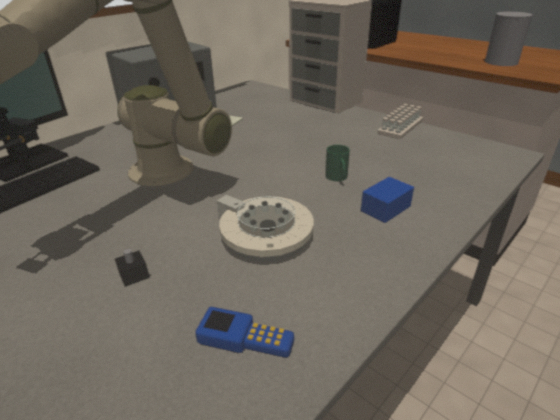

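View pics/top0.png

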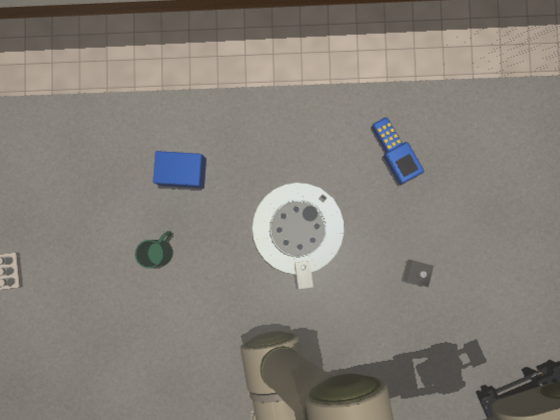

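The top view shows the carousel at about (298,228), the bracket at (304,272), the slot at (322,198) beside the black-capped jar at (310,213), and the park block with the pin at (420,273). Next I'll enlarge these.

```bash
python3 - <<'E'
import cv2
im=cv2.imread("pics/top0.png")
a=cv2.resize(im[175:295,245:355],None,fx=5,fy=5,interpolation=cv2.INTER_CUBIC)
b=cv2.resize(im[250:300,395:445],None,fx=6,fy=6,interpolation=cv2.INTER_CUBIC)
import numpy as np
o=np.zeros((600,550+250,3),np.uint8);o[:,:550]=a;o[:300,550:800]=b[:,:250]  # b x: 395+ (u-550)/6
cv2.imwrite("pics/crop0.png",o)
E
```

```text
(no output)
```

View pics/crop0.png

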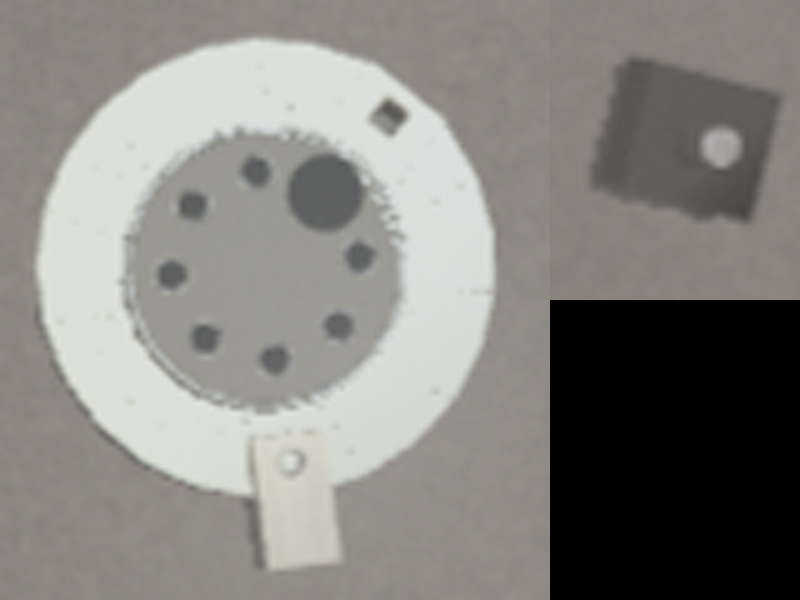

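```bash
cat > h.py <<'E'
from rig import *
import cv2,numpy as np
from scipy.spatial.transform import Rotation as R
def unproj(uv,z,n="top"):
    c=eyes.get_calibration(n); K=c["camera_matrix"]
    d=R.from_rotvec(c["orientation"]).apply(np.linalg.solve(K,[uv[0],uv[1],1]))
    e=np.array(c["eye"]); return e+d*(z-e[2])/d[2]
def down(a):  # tool z down, tool y at world angle a
    y=np.array([np.cos(a),np.sin(a),0]); z=np.array([0,0,-1.]); x=np.cross(y,z)
    return R.from_matrix(np.c_[x,y,z]).as_rotvec()
def platter_circle(im):
    g=im[170:300,240:360].astype(int).min(2); m=(g>185).astype(np.uint8)
    n,l,s,_=cv2.connectedComponentsWithStats(m); k=1+s[1:,4].argmax()
    c=max(cv2.findContours((l==k).astype(np.uint8),cv2.RETR_EXTERNAL,cv2.CHAIN_APPROX_NONE)[0],key=len)[:,0].astype(float)
    return c+[240,170]
E
python3 - <<'E'
from h import *
im=cv2.imread("pics/top0.png")
c=platter_circle(im)
w=np.array([unproj(p,.046)[:2] for p in c])
for i in range(4):
    A=np.c_[2*w,np.ones(len(w))]; s=np.linalg.lstsq(A,(w**2).sum(1),rcond=None)[0]
    r=np.sqrt(s[2]+s[:2]@s[:2]); e=np.hypot(*(w-s[:2]).T)-r
    print(s[:2],r,len(w)); w=w[abs(e)<max(.0015,1.5*np.std(e))]
C=s[:2]
print("C manual",unproj((297.8,228),.046))
H=unproj((302.9,266.8),.065)[:2];S=unproj((322.6,197.8),.046)[:2]
P=unproj((423.08,274.1),.075)[:2]
print("H",H,"S",S,"P",P,np.linalg.norm(H-C),np.linalg.norm(S-C))
f=lambda v:np.arctan2(v[1],v[0])
print("front",f(H-C),"q",(f(S-C)-f(H-C))%(2*np.pi))
# jar, vials (cap height unknown ~ )
V=[(256,171),(193,204),(172,274),(205,339),(274,359),(338,326),(359,256),(326,192)]
for v in V:
    p=unproj((245+v[0]/5-.4,175+v[1]/5-.4),.07)[:2]-C; print(np.linalg.norm(p).round(4),((f(p)-f(H-C))%(2*np.pi)).round(3))
B=[(628,57),(780,95),(750,221)]
print([unproj((395+(u-550)/6-.4,250+v/6-.4),.045)[:2].round(4) for u,v in B])
for a in (1.3,.0,-1.3): print(ik(np.r_[C+.104*np.array([np.cos(a),np.sin(a)]),.12],down(a+np.pi/2)),ik(np.r_[C+.104*np.array([np.cos(a),np.sin(a)]),.12],down(a-np.pi/2)))
E
```

```text
[ 0.55484506 -0.03462623] 0.12557270824845687 301
[ 0.55850807 -0.03365621] 0.12462212004808745 262
[ 0.55980629 -0.0335264 ] 0.12406264850627474 245
[ 0.5599225 -0.0334733] 0.12404217162795168 221
C manual [ 0.55922951 -0.03363474  0.046     ]
H [ 0.45332063 -0.04401651] S [ 0.64069095 -0.10476838] P [ 0.42576964 -0.36255229] 0.10712197225860567 0.10773361202407708
front -3.0430105864322803 q 2.319830795856062
0.051 3.118
0.0514 3.891
0.0512 4.685
0.0521 5.469
0.0513 6.238
0.0512 0.734
0.0505 1.533
0.051 2.321
[array([ 0.4652, -0.3309]), array([ 0.4461, -0.3987]), array([ 0.3896, -0.3826])]
None [-8.48383112e-02  6.50618274e-01  1.48802756e+00 -4.44089210e-16
  1.00294682e+00  1.85958016e-01]
[-0.22622863  0.7915314   1.22297032  0.          1.12709093 -1.79702496] [-2.26228633e-01  7.91531404e-01  1.22297032e+00 -4.44089210e-16
  1.12709093e+00  1.34456769e+00]
[-4.17812776e-01  6.71285969e-01  1.44975504e+00 -4.44089210e-16
  1.02055164e+00 -6.88609103e-01] [-4.17812776e-01  6.71285969e-01  1.44975504e+00 -4.44089210e-16
  1.02055164e+00  2.45298355e+00]
```

```bash
cat >> h.py <<'E'
C=np.array([.5598,-.0335]); FRONT=-3.043; BACK=FRONT+np.pi
H=np.array([.4533,-.0440]); P=np.array([.4258,-.3626])
def rim(a,z,r=.104): return np.r_[C+r*np.array([np.cos(a),np.sin(a)]),z]
def fz(n=5): return np.mean([status.get_wrist_force()[2] for _ in range(n)])
E
python3 - <<'E'
from h import *
t=status.get_time_s
move_gripper(0.0); print(t())
a=BACK+1.16
ctrl.reach(rim(a,.16),down(a-np.pi/2)); print(t())
ctrl.line_to(rim(a,.064+.054),velocity=.08); ctrl.hold(.2)
b=fz(); print("bias",status.get_wrist_force(),b,t())
g=ctrl.line_to(rim(a,.064+.037),velocity=.01,guard=3)
print(g,status.get_ee_pos(),status.get_wrist_force()-0,t())
ctrl.hold(.2); print(status.get_ee_pos(),fz()-b,t(),status.get_grasp_force())
E
```

```text
1.4
3.875
bias [-0.1708103  -0.12516781 -0.31414542] -0.31414541574428845 4.75
True [0.59185655 0.06557115 0.11369432] [0.23013206 0.94449595 4.75497747] 5.4667
[0.59182457 0.0656029  0.11363544] 6.153956775432715 5.6667 2.649519406958012
```

```bash
python3 - <<'E'
from h import *
t=status.get_time_s; b=-.31
p=status.get_ee_pos(); z=p[2]
for i in range(3):
    z-=.0001; ctrl.line_to(np.r_[p[:2],z],velocity=.01); ctrl.hold(.1); print(z,status.get_ee_pos()[2],fz()-b,t())
    if fz()-b>8: break
E
```

```text
0.11353544231948388 0.11365141355217034 5.962037094269816 6.0167
0.11343544231948388 0.113600249327864 6.456852794202082 6.3667
0.11333544231948388 0.11354646495770696 6.586335391443905 6.7167
```

```bash
cat >> h.py <<'E'
def drag(a0,a1,z,b=-.31,seg=.122,v=.04):
    n=max(1,int(np.ceil(abs(a1-a0)/seg))); L=[]
    for a in np.linspace(a0,a1,n+1)[1:]:
        ctrl.line_to(rim(a,z),velocity=v,orientation=down(a-np.pi/2))
        f=fz(3)-b; L.append(round(f,1))
        if f>14 or f<4: print("force!",f); break
        z-=np.clip((8-f)/5000,-4e-4,4e-4)
    print(L,z,status.get_time_s()); return a,z
E
python3 - <<'E'
from h import *
a=BACK+1.16
z=.11310
ctrl.line_to(rim(a,z),velocity=.01); ctrl.hold(.1); print(fz()+.31)
a,z=drag(a,a-2.32,z)
ctrl.hold(.2)
print(status.get_ee_pos(),rim(a,z),status.get_wrist_force())
ctrl.line_to(rim(a,.15),velocity=.08)
ctrl.reach([.35,-.36,.2],down(FRONT-np.pi/2)); print(status.get_time_s(),status.get_joint_pos())
im=eyes.capture("top")[:,:,::-1]; cv2.imwrite("pics/top1.png",im)
cv2.imwrite("pics/crop1.png",cv2.resize(im[175:295,245:355],None,fx=5,fy=5,interpolation=cv2.INTER_CUBIC))
E
```

```text
7.597615426759886
[np.float64(5.9), np.float64(8.7), np.float64(8.5), np.float64(8.1), np.float64(7.7), np.float64(8.2), np.float64(7.7), np.float64(8.8), np.float64(8.1), np.float64(7.9), np.float64(7.4), np.float64(7.9), np.float64(8.3), np.float64(7.3), np.float64(7.9), np.float64(7.9), np.float64(7.8), np.float64(7.7), np.float64(8.4), np.float64(7.5)] 0.11262408314454811 16.0667
[ 0.61103499 -0.12493013  0.1134405 ] [ 0.61051496 -0.12429643  0.11262408] [ 0.842605   -2.0893138   6.68359144]
20.9667 [-1.03309593e+00  3.71642886e-01  1.70393608e+00  2.31583138e-05
  1.06603268e+00 -2.70245501e+00]
```

View pics/crop1.png

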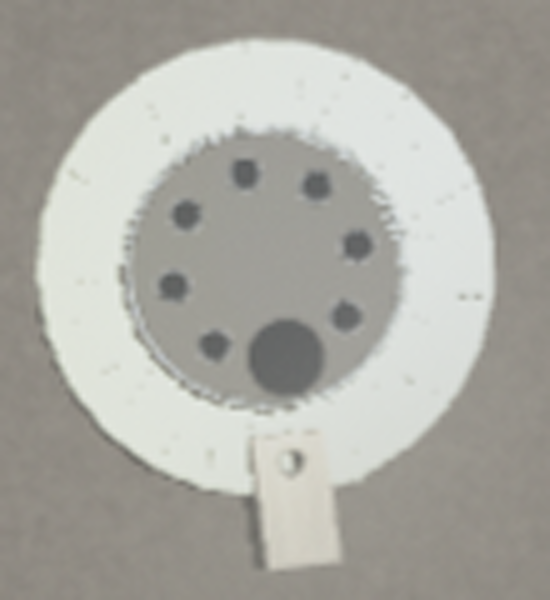

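```bash
cat >> h.py <<'E'
def qest(im):
    "platter angle near 0 from the 7 vials + jar (dark blobs in the hood)"
    g=im[175:295,245:355].max(2); G=cv2.resize(g,None,fx=5,fy=5,interpolation=cv2.INTER_CUBIC)
    n,l,s,c=cv2.connectedComponentsWithStats((G<128).astype(np.uint8))
    f=lambda v:np.arctan2(v[1],v[0]); out=[]
    for k in range(1,n):
        if s[k,4]<200: continue
        p=unproj((245+(c[k,0]+.5)/5-.5,175+(c[k,1]+.5)/5-.5),.07)[:2]-C
        if .045<np.hypot(*p)<.057:
            d=f(p)-FRONT; out.append(((d+np.pi/8)%(np.pi/4)-np.pi/8, s[k,4]))
    o=np.array(out); return o[:,0].mean(), o.round(3).tolist()
E
python3 - <<'E'
from h import *
for n in(0,1): print(qest(cv2.imread(f"pics/top{n}.png")))
E
```

```text
(np.float64(-0.03252945891622436), [[-0.028, 4632.0], [-0.019, 672.0], [-0.02, 670.0], [-0.04, 630.0], [-0.025, 628.0], [-0.045, 576.0], [-0.04, 638.0], [-0.042, 615.0]])
(np.float64(0.08926509990862502), [[0.099, 603.0], [0.092, 591.0], [0.095, 577.0], [0.085, 618.0], [0.1, 591.0], [0.083, 554.0], [0.077, 4423.0], [0.082, 595.0]])
```

```bash
cat > corr.py <<'E'
from h import *
import sys
d=float(sys.argv[1]); k=sys.argv[2]; t=status.get_time_s
a=BACK-.9
ctrl.reach(rim(a,.125),down(a-np.pi/2)); b=fz()
ctrl.line_to(rim(a,.1150),velocity=.05); b=fz(); print("bias",b,t())
ctrl.line_to(rim(a,.1123),velocity=.01,guard=8.5); ctrl.hold(.1); f=fz()-b; print("F",f,status.get_ee_pos(),t())
z=.1123-np.clip((8.5-f)/5000,-4e-4,4e-4)
a,z=drag(a,a+d,z,b=b,seg=.035,v=.03)
ctrl.hold(.2); print(status.get_ee_pos(),rim(a,z))
ctrl.line_to(rim(a,.14),velocity=.12)
ctrl.reach([P[0],P[1],.17],down(FRONT-np.pi/2)); print(t(),status.get_joint_pos()[5])
im=eyes.capture("top")[:,:,::-1]; cv2.imwrite(f"pics/top{k}.png",im); print(qest(im))
cv2.imwrite(f"pics/crop{k}.png",cv2.resize(im[175:295,245:355],None,fx=5,fy=5,interpolation=cv2.INTER_CUBIC))
E
python3 corr.py -0.097 2
```

```text
bias -0.8074468193709915 25.275
F 8.401552591374095 [ 0.63234683 -0.10829088  0.11332127] 25.7083
[np.float64(8.0), np.float64(7.1), np.float64(7.9)] 0.11207573177737508 26.4833
[ 0.62514659 -0.11489479  0.11327854] [ 0.6245771  -0.11486293  0.11207573]
30.95 -2.5840756885969642
(np.float64(-0.0017147898446330523), [[0.011, 642.0], [-0.0, 612.0], [0.009, 626.0], [-0.006, 608.0], [0.002, 598.0], [-0.006, 574.0], [-0.015, 4499.0], [-0.009, 597.0]])
```

View pics/crop2.png

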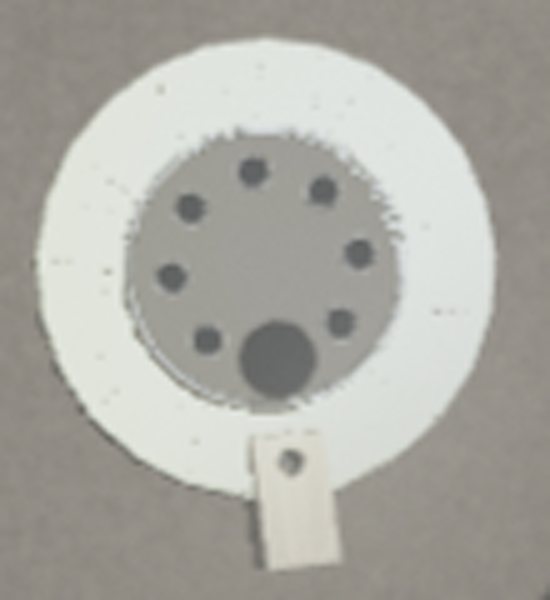

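The slot shows dark and centred through the bracket hole (crop at 291,461), the jar is at the front, and q ≈ 0. Next is the pin.

```bash
python3 - <<'E'
from h import *
t=status.get_time_s
move_gripper(.6)
ctrl.line_to([*P,.112],velocity=.1,guard=6); print(status.get_ee_pos(),t())
move_gripper(0.0); print("w",status.get_gripper_width()*88,status.get_grasp_force(),status.get_wrist_force(),t())
ctrl.line_to([*P,.180],velocity=.12); print("w",status.get_gripper_width()*88,status.get_wrist_force(),t())
ctrl.reach([*H,.180],down(FRONT-np.pi/2)); ctrl.hold(.1); print(status.get_ee_pos(),status.get_wrist_force(),t())
g=ctrl.line_to([*H,.1325],velocity=.03,guard=4); print(g,status.get_ee_pos(),status.get_wrist_force(),t())
im=eyes.capture("scene")[:,:,::-1]; cv2.imwrite("pics/s3.png",cv2.resize(im[130:270,180:340],None,fx=4,fy=4,interpolation=cv2.INTER_CUBIC))
E
```

```text
[ 0.42598485 -0.36281781  0.11249508] 32.6167
w 16.223967959973113 29.999951720237732 [0.22605132 1.06843636 1.74134764] 33.2583
w 16.51319492880132 [-0.54870533 -0.43257814 -0.06276147] 33.975
[ 0.4535433  -0.04498738  0.17992553] [ 0.18935737 -0.68680183 -0.49881183] 35.2917
False [ 0.45330253 -0.04398474  0.13259069] [-0.32917039  0.83289244 -0.81310309] 37.025
```

View pics/s3.png

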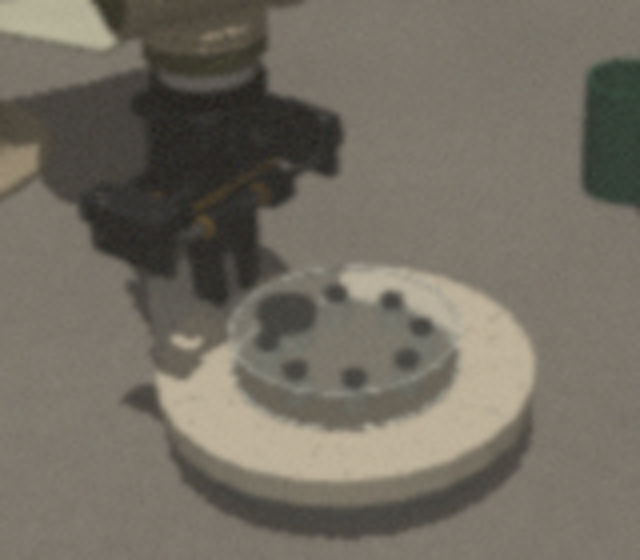

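The jar sits by the gripper, with the fingertips just above the bracket at about (215,300) in the crop. The insertion met no force, so I'll press lightly to confirm the pin is seated, then release.

```bash
python3 - <<'E'
from h import *
t=status.get_time_s
g=ctrl.line_to([*H,.1305],velocity=.01,guard=4); print(g,status.get_ee_pos(),status.get_wrist_force(),t())
move_gripper(.45); ctrl.hold(.1); print(status.get_gripper_width(),status.get_wrist_force())
ctrl.line_to([*H,.20],velocity=.1)
ctrl.reach([.36,-.36,.25],down(FRONT-np.pi/2)); print(t())
im=eyes.capture("top")[:,:,::-1]; cv2.imwrite("pics/top4.png",im); print(qest(im))
s=eyes.capture("scene")[:,:,::-1]
a=cv2.resize(im[210:295,245:355],None,fx=4,fy=4,interpolation=cv2.INTER_CUBIC)
b=cv2.resize(s[185:270,205:295],None,fx=4,fy=4,interpolation=cv2.INTER_CUBIC)
cv2.imwrite("pics/c4.png",np.hstack([a,b]))
E
```

```text
True [ 0.4533761  -0.04401057  0.13202349] [-1.06561276 -0.71348991  6.66595321] 37.2833
0.44859098054837987 [ 0.77951527 -0.31671605 -0.35578145]
40.0
(np.float64(-0.001978917297657201), [[0.012, 649.0], [-0.001, 618.0], [0.01, 626.0], [-0.007, 608.0], [0.001, 603.0], [-0.006, 578.0], [-0.014, 4518.0], [-0.01, 600.0]])
```

View pics/c4.png

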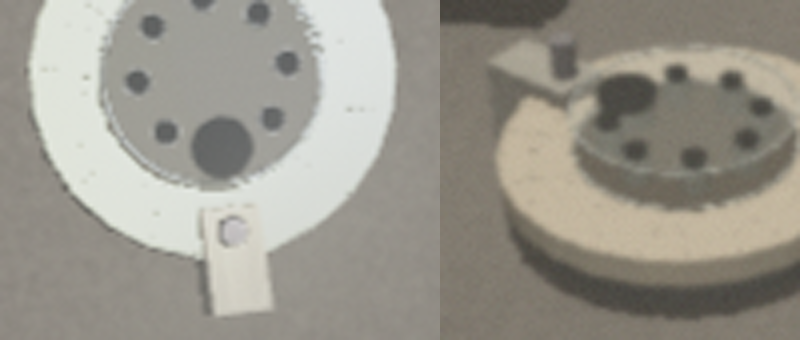

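The pin's head sits flat on the bracket (left crop 234,231; right crop 562,55), standing upright. Contact came at TCP z = 0.132, the expected home height. I'm handing it in.

```bash
python3 -c "
from rig import *
print(sign_off(),status.get_time_s())"
```

```text
the job is handed in; nothing more can be done
the job is handed in; nothing more can be done
```

The jar stands at the front (platter about 0.002 rad off by camera), the locking pin is fully home through the bracket and released, and I handed the job in after about 40 s of robot time; no verdict was shown.

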